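# Clamp a bronze filter disc in its holder

## Robot

A 6-joint arm with a two-finger parallel gripper is mounted at the origin on the work surface. World frame = base frame: x ahead of the robot, y to its left, z up, the work surface at z = 0. Lengths are in mm, angles in rad, forces in N, time in s.
With the tool pointing down it reaches from about 325 to 775 mm from the base axis. Payload 5.5 kg.
Tool frame: the origin (TCP) lies midway between the tips of the shut fingers; the grasp point (between the pads) lies 19 mm behind it; z points along the fingers, y is the line along which they close (so a half turn about z gives the same grasp; the last joint's range is limited). The gripper opens to 88 mm and grips with 3 to 60 N. Pads are 20 mm wide; open, the fingers measure 115 mm over their backs; the gripper's body (75 mm by 178 mm) begins 61 mm behind the grasp point.
Start: joints at [-1.343, 0.091, 1.231, -0, 1.82, -0.057], TCP at [168.579, -575.845, 222.631] pointing down, gripper open.
Joint ranges: [-2.87, 2.87], [-0.86, 2.18], [0.17, 2.46], [-1.51, 4.65], [0.06, 2.69], [-2.65, 2.65]. Speed limits (rad/s): [2.57, 2.57, 3.01, 3.14, 3.14, 3.14].

## Interface

Orientations are given as a 3x3 rotation matrix whose columns are the frame's x, y, z axes.
In Python, from station import sensors, vision, bot gives the robot as it stands.
- The arm moves only by the tool servo_tool, never from a script. Its argument "deltas" is a list of rows, each an object with "linear": the shift along the world's x, y, z each as a share of 0.75 m, from -1 to 1, a list of three; "delta_rot": the turn, a rotation vector about the world's x, y, z each as a share of 1.5 rad, from -1 to 1, a list of three. In form: [{"linear": [tx, ty, tz], "delta_rot": [rx, ry, rz]}, ...]. A call has 1 to 5 rows; each row is the pose to reach, as a shift and turn from the pose commanded when the call began; what a row does not reach only later rows make up. A row lasts 1/10 s, in which the tool goes at most 50 mm and 8.59 degrees, less where a joint would pass 70% of its speed; a pose out of reach is approached as far as the arm can. A call with a number of a shift or a turn outside -1 to 1 is refused whole. A call with a gripper value outside its range is refused whole. "claw" is the closure, from -1 (fully open) to 1 (shut), set as the call begins (left out, the last holds). The fingers move at their own pace and stop on an object; "grip_force" is the grip in N (left out, the last holds). Time passes only in rows, so rows that repeat a pose let the fingers close. It gives the time, the measured TCP pose, the force, the opening and the grip force at its end, in the units of the state.
- sensors.sense(): the state, without advancing time (a new reading comes with each control period).
- vision.grab_frame(name): name is "scene" or "top"; returns (picture, depth): 420x560x3 uint8, red, green, blue; 420x560 float32, mm along the optical axis (not along the pixel's ray), 0 where there is no reading.
- vision.calibration(name): a dict with "mtx" (3x3 intrinsics, pixels), "distortion" ([k1, k2, p1, p2, k3] as OpenCV has them; the pictures are not rectified), "world_from_camera" (4x4, takes a point from camera to world coordinates). Camera axes: x right, y up, looking along -z (the intrinsics and any distortion apply to the point x, -y, -z); pixel columns grow to the right and rows downward; lengths in mm; the calibration is good to about 2 mm. A picture is of the moment at which its call begins. calibration takes no time and is no camera call.
- bot.close_job(): hands the job in; it is judged then, once.
The state is a dict: "t": time; "joints": joint angles; "dq": joint speeds; "joint_efforts": joint torques, N m; "tool_pos": TCP position; "orientation": TCP orientation; "wrist_force": force on the tool from outside, world axes, zero at the start; "moment": the same for the moment, N m; "width": finger opening in mm; "grip_force": force on a finger pad.
Only numpy, scipy, OpenCV 4.12 (cv2) and the standard library are available. Lean on these libraries where they do the work, as an engineer would, in place of code of your own. Each camera call takes 0.05 s, during which the arm holds its last target. There are 200 camera calls.

## Task

Slide the bronze filter disc across the aluminium holder plate, keeping it flat and never lifting it off the plate, until it drops into the round pocket. Then swing the strap fully round over the disc, and turn the wing knob clockwise to its stop so that the pad clamps the disc. Leave everything else on the bench where it is.

Things in the scene. Friction and masses are not known exactly. Their poses are not given: they have to be found in the camera images.
- plate: Filter holder: flat aluminium plate 220 (x) x 320 (y) x 20 mm, fixed to the bench. Origin at the centre of its underside, z up; its top is 20 mm above the origin. The pocket's centre is at x 0, y +30 mm and the strap's upright pivot at x 0, y +130 mm.
- pocket (a point): Centre of the floor of the round pocket in the plate: 68 mm across, 5 mm deep, so this point is 5 mm below the plate's top. The floor shows a dark drain hole and short radial grooves.
- disc_center (a point): Sintered bronze filter disc, yellowish,, 64 mm across and 12 mm thick, about 200 g, the same both ways up; this point is its centre, half-way up. It starts lying flat on the plate's top (centre 6 mm above it), 90 to 160 mm from the pocket towards the plate's -y end. Seated in the pocket its centre is 1 mm above the plate's top and its upper face 7 mm above.
- strap (a joint): Angle of the dark steel clamp strap (26 mm wide) about its upright pivot, rad: 0 (a stop) is over the pocket, pointing along the plate's -y; it grows anticlockwise seen from above, towards the plate's +x side, up to 1.75. Starts open between 1.1 and 1.6 and stays where it is left (about 0.6 N at the post moves it). Its top is 28 mm above the plate's top.
- pad_face (a point): Centre of the underside of the sprung black rubber pad, 28 mm across, under the strap's outer end. With the knob loose it is about 9 mm above the plate's top: it clears a seated disc by about 2 mm but strikes one that is not seated.
- strap_post (a point): Middle of the grip on the strap: an upright round steel post 16 mm across standing 42 mm above the strap's outer end, 100 mm from the pivot and straight above the pad. This point is 52 mm above the plate's top, 18 mm below the post's top and 24 mm above the strap's top.
- knob_grip (a point): Middle of the wing of the black knob on top of the strap's pivot, the place to grip it. The wing is 60 mm long (this point's own x axis), 14 mm thick (its y axis) and 36 mm tall, this point being 12 mm below its top and 23 mm above the round hub (32 mm across) under it. It is 59 mm above the plate's top while loose and turns with the knob.
- knob (a joint): Turn of the wing knob, rad, growing clockwise seen from above, from 0 (loose) to its stop at 1.4; starts at 0 to 0.2. It lowers knob and strap together by 4 mm per rad; over a seated disc the sprung pad touches at about 0.6 and presses with about 6 N at the stop. Stiff (about 0.1 N m), stays where it is left, and does not turn with the strap.
- weight_c (a point): Bystander: small steel weight 26 mm across and 36 mm tall, standing on a corner of the plate; this point is half-way up.
- gasket: Bystander: black rubber ring 90 mm across, 6 mm thick, lying on the bench beyond the plate (+x side); origin at its underside.
- wrench_grip (a point): Bystander: steel wrench lying on the bench beside the plate's +y end; this point is on its handle.
- beaker: Bystander: glass beaker 68 mm across, 85 mm tall, on the bench beside the plate's -y end; origin at its underside.
- amber_jar: Bystander: amber jar 72 mm across, 105 mm tall, on the bench to the right (-y) of the plate; origin at its underside.
- white_jar: Bystander: white plastic jar 68 mm across, 100 mm tall, on the bench to the left (+y) of the plate; origin at its underside.
- brush_grip (a point): Bystander: brush lying on the bench at the robot's left; this point is on its handle.
Things that resemble listed ones, but are neither listed nor needed, are in the scene too. What is shaped like the part that bears disc_center but pink or white is not meant.

How it is judged:
By the outcome, as a careful person would: the job done as asked, in the order asked, and still so for the second after the job is handed in, with the robot touching nothing.
It also fails if it takes over 61 s, if anything falls off the work surface, if the arm or the gripper's body presses on something with over 40 N, if the wrist force passes 120 N, or if a joint passes its speed limit or range.

## Working session

There is one attempt and no reset: what is moved stays moved. The work goes in short steps, Python scripts to look and compute and a tool call to move; the robot and the scene stay as the last step left them, time stands still between calls to the robot, and variables do not carry over. Pictures are saved under pics/ and viewed, at most 10 in all, crops included, and the job is handed in when it is done.

Besides the shell and the picture viewer there is one more tool, called after "Emit:" as name(argument=value, ...) on one line, values as JSON. servo_tool: Moves the arm, as the interface text tells. Shift numbers are shares of 0.75 m and turn numbers shares of 1.5 rad, none past 1 either way. Its arguments: {"type":"object","properties":{"deltas":{"type":"array","items":{"type":"object","properties":{"linear":{"type":"array","items":{"type":"number","minimum":-1,"maximum":1}},"delta_rot":{"type":"array","items":{"type":"number","minimum":-1,"maximum":1}}}}},"claw":{"type":"number"},"grip_force":{"type":"number"}},"required":["deltas"]}

```bash
mkdir -p pics; cat > h.py <<'E'
import numpy as np, cv2
from station import sensors, vision, bot
def grab(n,tag):
    p,d=vision.grab_frame(n); np.savez(f'pics/{tag}.npz',p=p,d=d)
    cv2.imwrite(f'pics/{tag}.png',p[:,:,::-1]); return p,d
def cloud(n,d):
    c=vision.calibration(n);K=np.array(c['mtx'],float);D=np.array(c['distortion'],float);T=np.array(c['world_from_camera'])
    h,w=d.shape;u,v=np.meshgrid(np.arange(w),np.arange(h))
    q=cv2.undistortPoints(np.stack([u,v],-1).reshape(-1,1,2).astype(float),K,D).reshape(h,w,2)
    P=np.stack([q[...,0]*d,-q[...,1]*d,-d],-1)
    return P@T[:3,:3].T+T[:3,3]
E
python3 - <<'E'
from h import *
for n in('top','scene'):
    p,d=grab(n,n+'0'); 
s=sensors.sense();print(s)
for n in('top','scene'): print(vision.calibration(n)['world_from_camera'],vision.calibration(n)['mtx'])
E
```

```text
{'t': 0.1, 'joints': array([-1.34269570e+00,  9.17795927e-02,  1.23176252e+00,  7.13846540e-06,
        1.81977399e+00, -5.66932838e-02]), 'dq': array([-6.85180044e-04, -1.04487873e-03, -1.91405615e-03,  2.56176440e-05,
        3.53209087e-04, -6.39804634e-04]), 'joint_efforts': array([ 3.14184530e-03, -4.47858918e+01, -4.07568276e+01,  7.01339194e-02,
        2.84247519e-02, -1.24592516e-04]), 'tool_pos': array([ 168.52188964, -575.57888488,  221.62398448]), 'orientation': array([[ 9.59719104e-01,  2.80961019e-01, -3.82978546e-04],
       [ 2.80961260e-01, -9.59717639e-01,  1.68036363e-03],
       [ 1.04565410e-04, -1.72027921e-03, -9.99998515e-01]]), 'wrist_force': array([-0.52346427, -0.13749283,  0.52764635]), 'moment': array([-0.02101956, -0.02065503,  0.00295513]), 'grip_force': 0.0, 'width': 87.63169517478231}
[[-1.26625398e-02  9.89687048e-01 -1.42685695e-01  3.70222939e+02]
 [-9.99906164e-01 -1.32787521e-02 -3.36724292e-03  2.18976172e+01]
 [-5.22720467e-03  1.42629668e-01  9.89762322e-01  1.20562752e+03]
 [ 0.00000000e+00  0.00000000e+00  0.00000000e+00  1.00000000e+00]] [[385.92805032   0.         280.09570195]
 [  0.         385.92805032 209.1200001 ]
 [  0.           0.           1.        ]]
[[-5.11071999e-01 -5.53869014e-01  6.57293334e-01  1.30643103e+03]
 [ 8.59537611e-01 -3.29957338e-01  3.90286112e-01  4.98071974e+02]
 [ 7.11374648e-04  7.64432646e-01  6.44703206e-01  8.44972650e+02]
 [ 0.00000000e+00  0.00000000e+00  0.00000000e+00  1.00000000e+00]] [[418.19929807   0.         280.96506135]
 [  0.         418.19929807 204.57346245]
 [  0.           0.           1.        ]]
```

View pics/top0.png

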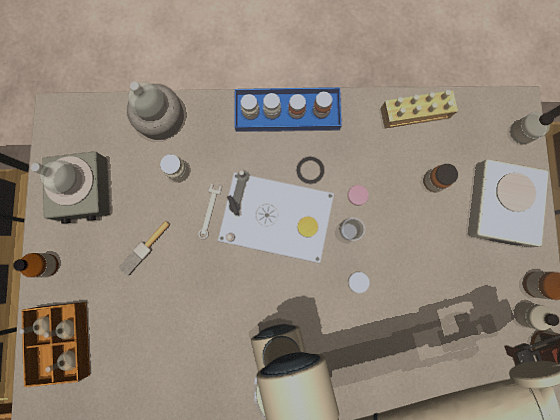

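View pics/scene0.png

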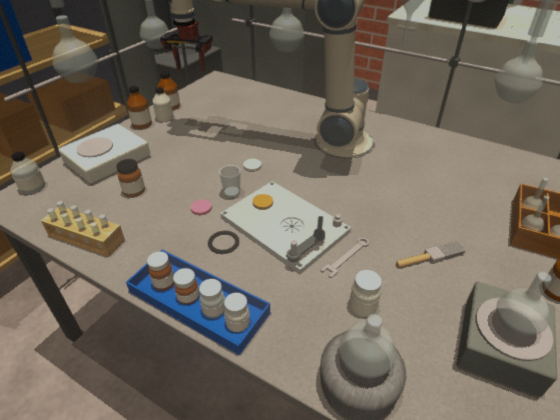

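The top view shows the disc candidates: yellow disc at (308,227) on the plate, pink disc at (358,195), white disc at (359,283), and the pale pad on the balance at (517,192). I choose the yellow one on the plate. The pocket is at (266,215), the knob at about (234,207), the post at about (243,175) and the weight at (230,237).

```bash
cat > m.py <<'E'
from h import *
z=np.load('pics/top0.npz');p,d=z['p'],z['d'];W=cloud('top',d)
hsv=cv2.cvtColor(p,cv2.COLOR_RGB2HSV)
roi=np.zeros(d.shape,bool);roi[160:275,205:345]=1
Y=roi&(hsv[...,1]>130)&(hsv[...,0]>18)&(hsv[...,0]<35)
Z=W[...,2]
q=W[Y&(Z>25)];print('disc',Y.sum(),q.mean(0),np.median(q[:,2]),(q.min(0)+q.max(0))/2)
pl=roi&(abs(Z-20)<5)&(p.min(2)>130)
n,l,st,_=cv2.connectedComponentsWithStats(pl.astype(np.uint8));k=1+st[1:,4].argmax()
c=max(cv2.findContours((l==k).astype(np.uint8),cv2.RETR_EXTERNAL,cv2.CHAIN_APPROX_NONE)[0],key=len)[:,0]
x=W[c[:,1],c[:,0]];print('platez',np.median(Z[l==k]))
r=cv2.minAreaRect(x[:,:2].astype(np.float32));print(r,cv2.boxPoints(r))
hi=roi&(Z>38)
v,u=np.nonzero(hi);
for a in sorted(zip(Z[hi].round().astype(int),W[hi][:,0].round().astype(int),W[hi][:,1].round().astype(int),u,v),reverse=True)[:90:1]:print(*a,end=' | ')
im=cv2.resize(p[160:270,210:350,::-1],None,fx=5.5,fy=5.5,interpolation=cv2.INTER_CUBIC);cv2.imwrite('pics/c1.png',im)
E
python3 m.py
```

```text
disc 160 [488.65672478 -57.86448119  31.69249952] 31.80597658699503 [484.94425177 -55.66461536  31.33754346]
platez 19.70554318833797
((517.2371826171875, 38.285797119140625), (320.2190856933594, 220.6556854248047), 77.08404541015625) [[ 373.9128   -93.11216]
 [ 588.9857  -142.43346]
 [ 660.5615   169.68375]
 [ 445.48865  219.00505]]
1206 370 22 339 224 | 1206 370 22 336 180 | 1206 370 22 333 264 | 1206 370 22 333 258 | 1206 370 22 330 214 | 1206 370 22 325 175 | 1206 370 22 323 231 | 1206 370 22 321 238 | 1206 370 22 318 250 | 1206 370 22 318 225 | 1206 370 22 317 274 | 1206 370 22 314 181 | 1206 370 22 313 263 | 1206 370 22 313 261 | 1206 370 22 312 228 | 1206 370 22 311 183 | 1206 370 22 308 184 | 1206 370 22 305 201 | 1206 370 22 305 186 | 1206 370 22 304 178 | 1206 370 22 303 272 | 1206 370 22 303 204 | 1206 370 22 303 198 | 1206 370 22 303 185 | 1206 370 22 303 175 | 1206 370 22 302 232 | 1206 370 22 300 200 | 1206 370 22 298 177 | 1206 370 22 297 200 | 1206 370 22 295 269 | 1206 370 22 294 256 | 1206 370 22 293 257 | 1206 370 22 292 239 | 1206 370 22 290 219 | 1206 370 22 289 
[... 494 characters left out ...]
 370 22 235 173 | 1206 370 22 228 212 | 1206 370 22 226 167 | 1206 370 22 225 203 | 1206 370 22 224 189 | 1206 370 22 222 166 | 1206 370 22 219 272 | 1206 370 22 219 198 | 1206 370 22 218 226 | 1206 370 22 216 202 | 1206 370 22 214 177 | 1206 370 22 205 215 | 96 562 174 229 199 | 95 553 169 231 202 | 95 550 163 233 203 | 95 547 160 234 204 | 95 544 169 231 205 | 95 536 163 233 208 | 95 529 154 236 210 | 93 568 169 231 197 | 93 560 175 229 200 | 93 551 172 230 203 | 93 548 169 231 204 | 93 548 166 232 204 | 93 545 166 232 205 | 93 524 157 235 212 | 93 521 157 235 213 | 92 566 166 232 198 | 92 563 178 228 199 | 92 563 166 232 199 | 92 560 166 232 200 | 92 554 172 230 202 | 92 554 163 233 202 |
```

```bash
python3 - <<'E'
import cv2
im=cv2.imread('pics/scene0.png')[175:275,190:360];cv2.imwrite('pics/c2.png',cv2.resize(im,None,fx=4.7,fy=4.7,interpolation=cv2.INTER_CUBIC))
E
```

```text
(no output)
```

View pics/c1.png

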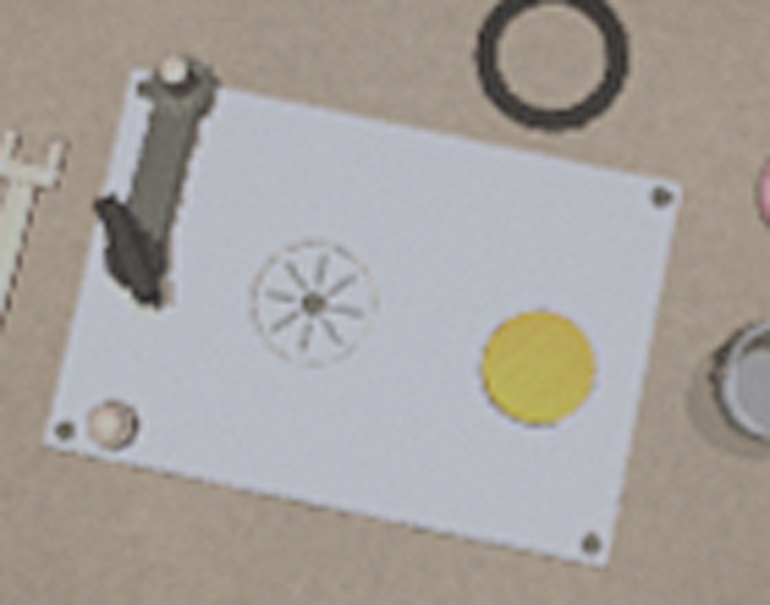

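View pics/c2.png

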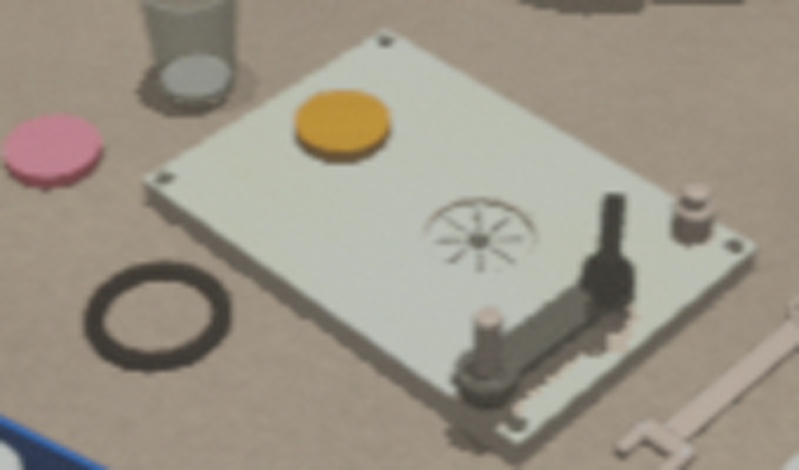

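The crops confirm it: yellow disc at c1 (539,367), which is pixel (308,226.7). Pocket at (267.1,215.1), post top at c1 (174,70), wing from about (103,205) to (155,300), weight at (113,425).

```bash
cat >> h.py <<'E'
def ray(n,u,v,z):
    c=vision.calibration(n);K=np.array(c['mtx'],float);D=np.array(c['distortion'],float);T=np.array(c['world_from_camera'])
    q=cv2.undistortPoints(np.array([[[u,v]]],float),K,D)[0,0]
    r=T[:3,:3]@[q[0],-q[1],-1];o=T[:3,3];return (o+r*(z-o[2])/r[2])[:2].round(1)
E
python3 - <<'E'
from h import *
t=lambda u,v,z:ray('top',210+(u+.5)/5.5-.5,160+(v+.5)/5.5-.5,z)
s=lambda u,v,z:ray('scene',190+(u+.5)/4.7-.5,175+(v+.5)/4.7-.5,z)
print('disc',t(539,367,32),s(342,121,32))
print('pocket',t(314,303,15),s(479,240,15))
print('post',t(174,70,90),s(488,316,90))
print('wing',t(103,205,91),t(155,298,91),s(613,196,91)) 
print('weight',t(113,425,56))
for a in[(135,70),(682,180),(607,567),(43,445)]:print('corner',t(*a,20))
for a in[(387,30),(147,185),(755,245),(520,440)]:print('scorner',s(*a,20))
E
```

```text
disc [485.3 -57.4] [489.4 -53. ]
pocket [524.9  67.9] [526.3  70.6]
post [642.8 139.5] [646.4 143. ]
wing [569.3 177.2] [518.9 149.3] [526.  157.7]
weight [454.3 175.9]
corner [660.3 169.3]
corner [ 591.9 -141.8]
corner [374.8 -93.3]
corner [446.3 219.8]
scorner [377.4 -88.1]
scorner [ 594.4 -133. ]
scorner [448.3 220.8]
scorner [659.8 172.5]
```

```bash
python3 - <<'E'
from h import *
for n,(uc,vc),(du,dv) in(('top',(267,215),(308,227)),('scene',(291.5,225.8),(262.5,200.5))):
    p=np.load(f'pics/{n}0.npz')['p'].astype(float)
    f=p[...,:2].mean(2)-p[...,2]   # yellowness
    v,u=np.mgrid[0:420,0:560]
    m=(np.hypot(u-du,v-dv)<18)
    w=np.clip(f/np.percentile(f[m],90),0,1)*m; w[w<.25]=0
    g=p.mean(2)
    if n=='scene': # keep bright top face
        b=np.percentile(g[m&(w>.6)],70); w*=np.clip((g-.75*b)/(.15*b),0,1)
    D=((w*u).sum()/w.sum(),(w*v).sum()/w.sum())
    out=[]
    for R in(3,4):
        k=np.hypot(u-uc,v-vc)<R; h=np.clip(np.percentile(g[k],75)-g,0,None)*k
        out.append(((h*u).sum()/h.sum(),(h*v).sum()/h.sum()))
    print(n,'area',w.sum(),D,ray(n,*D,32),[ (o,ray(n,*o,15)) for o in out])
E
```

```text
top area 313.6723163841808 (np.float64(307.3308717579251), np.float64(226.34083213256483)) [485.2 -56.6] [((np.float64(266.4459847036329), np.float64(214.75191204588913)), array([524.7,  68.6])), ((np.float64(266.6949884792627), np.float64(214.81192396313367)), array([524.5,  67.9]))]
scene area 203.18708366607976 (np.float64(262.3021394332892), np.float64(200.09309544466657)) [488.5 -53.9] [((np.float64(291.3756509500352), np.float64(225.76157635467982)), array([526.8,  70.4])), ((np.float64(291.45486858104954), np.float64(225.65176316527922)), array([526.3,  70.3]))]
```

Emit:
servo_tool(deltas=[{"linear":[0.4246,0.6945,0],"delta_rot":[0,0,-0.391]},{"linear":[0.4246,0.6945,0],"delta_rot":[0,0,-0.391]},{"linear":[0.4246,0.6945,0],"delta_rot":[0,0,-0.391]},{"linear":[0.4246,0.6945,0],"delta_rot":[0,0,-0.391]},{"linear":[0.4246,0.6945,0],"delta_rot":[0,0,-0.391]}], claw=-1)

```text
t: 0.6
tool_pos: [297.9, -363.6, 222.1]
orientation: [[0.953, -0.302, -0.0], [-0.302, -0.953, 0.001], [-0.0, -0.0, -1.0]]
wrist_force: [1.8, -0.1, 0.4]
width: 87.7
grip_force: 0.0
```

Emit:
servo_tool(deltas=[{"linear":[0.251,0.41,-0.13]},{"linear":[0.251,0.41,-0.13]},{"linear":[0.251,0.41,-0.13]},{"linear":[0.251,0.41,-0.13]},{"linear":[0.251,0.41,-0.13]}])

```text
invalid input at $.deltas[0]: expected keys linear, delta_rot
```

```bash
python3 -c "
from h import *
s=sensors.sense();print(s['tool_pos'],s['orientation'],s['joints'])"
```

```text
[ 297.85951091 -363.59090084  222.12765476] [[ 9.53445515e-01 -3.01565234e-01 -2.43020380e-04]
 [-3.01565074e-01 -9.53445443e-01  5.41837745e-04]
 [-3.95106100e-04 -4.43326309e-04 -9.99999824e-01]] [-9.56932764e-01 -2.58563977e-01  1.56205906e+00  1.17659504e-04
  1.83868047e+00  9.20228507e-01]
```

Emit:
servo_tool(deltas=[{"linear":[0.251,0.41,-0.13],"delta_rot":[0,0,0]},{"linear":[0.251,0.41,-0.13],"delta_rot":[0,0,0]},{"linear":[0.251,0.41,-0.13],"delta_rot":[0,0,0]},{"linear":[0.251,0.41,-0.13],"delta_rot":[0,0,0]},{"linear":[0.251,0.41,-0.13],"delta_rot":[0,0,0]}])

```text
t: 1.1
tool_pos: [423.9, -157.6, 156.7]
orientation: [[0.955, -0.297, 0.0], [-0.297, -0.955, -0.0], [0.0, 0.0, -1.0]]
wrist_force: [1.3, -0.3, -0.2]
width: 87.7
grip_force: 0.0
```

Emit:
servo_tool(deltas=[{"linear":[0.0841,0.137,-0.048],"delta_rot":[0,0,0]},{"linear":[0.0841,0.137,-0.048],"delta_rot":[0,0,0]},{"linear":[0.0841,0.137,-0.048],"delta_rot":[0,0,0]},{"linear":[0.0841,0.137,-0.112],"delta_rot":[0,0,0]},{"linear":[0.0841,0.137,-0.128],"delta_rot":[0,0,0]}])

```text
t: 1.6
tool_pos: [483.8, -55.3, 56.1]
orientation: [[0.955, -0.295, -0.008], [-0.295, -0.955, 0.001], [-0.008, 0.001, -1.0]]
wrist_force: [-0.9, -0.2, -0.7]
width: 87.9
grip_force: 0.0
```

```bash
python3 -c "
from h import *
s=sensors.sense();print(s['tool_pos'],s['orientation'],s['joints'])
grab('scene','s1');im=cv2.imread('pics/s1.png')[140:280,180:360];cv2.imwrite('pics/c3.png',cv2.resize(im,None,fx=4,fy=4,interpolation=cv2.INTER_CUBIC))
s=sensors.sense();print(s['tool_pos'],s['wrist_force'])
"
```

```text
[483.76746642 -55.34255971  56.09546967] [[ 0.95539061 -0.29522688 -0.00835929]
 [-0.29522521 -0.95542657  0.00146076]
 [-0.00841794  0.00107228 -0.99996399]] [-1.83721626e-01 -1.77002232e-01  1.78670709e+00 -9.10256454e-05
  1.54037337e+00  1.68677552e+00]
[483.33754626 -55.92768732  55.84951013] [-1.79775899 -0.174938   -0.78614174]
```

View pics/c3.png

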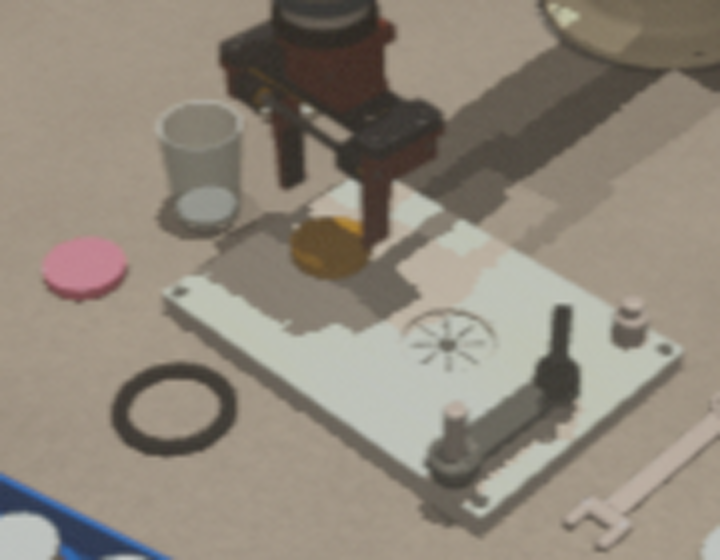

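The crop shows the fingers straddling the disc (at c3 330,247) with the beaker clear. Descend.

Emit:
servo_tool(deltas=[{"linear":[0.004,0.001,-0.02],"delta_rot":[0,0,0]},{"linear":[0.004,0.001,-0.037],"delta_rot":[0,0,0]},{"linear":[0.004,0.001,-0.041],"delta_rot":[0,0,0]},{"linear":[0.004,0.001,-0.041],"delta_rot":[0,0,0]}])

```text
t: 2.05
tool_pos: [489.4, -56.4, 30.7]
orientation: [[0.955, -0.298, -0.0], [-0.298, -0.955, 0.0], [-0.0, -0.0, -1.0]]
wrist_force: [-0.3, -0.4, -0.5]
width: 88.0
grip_force: 0.0
```

Emit:
servo_tool(deltas=[{"linear":[-0.003,0.002,-0.006],"delta_rot":[0,0,0]},{"linear":[-0.003,0.002,-0.01],"delta_rot":[0,0,0]},{"linear":[-0.003,0.002,-0.01],"delta_rot":[0,0,0]}])

```text
t: 2.35
tool_pos: [487.1, -54.5, 23.0]
orientation: [[0.955, -0.297, -0.0], [-0.297, -0.955, 0.0], [-0.0, 0.0, -1.0]]
wrist_force: [-0.4, -0.0, 0.1]
width: 87.9
grip_force: 0.0
```

Emit:
servo_tool(deltas=[{"linear":[0,0,0],"delta_rot":[0,0,0]},{"linear":[0,0,0],"delta_rot":[0,0,0]},{"linear":[0,0,0],"delta_rot":[0,0,0]},{"linear":[0,0,0],"delta_rot":[0,0,0]},{"linear":[0,0,0],"delta_rot":[0,0,0]}], claw=1, grip_force=4)

```text
t: 2.85
tool_pos: [487.3, -54.6, 23.3]
orientation: [[0.955, -0.297, 0.0], [-0.297, -0.955, -0.0], [0.0, 0.0, -1.0]]
wrist_force: [0.6, -0.7, 0.7]
width: 63.4
grip_force: 4.0
```

Emit:
servo_tool(deltas=[{"linear":[0,0,-0.0015],"delta_rot":[0,0,0]},{"linear":[0.002,0.0064,-0.0015],"delta_rot":[0,0,0]},{"linear":[0.006,0.0192,-0.0015],"delta_rot":[0,0,0]},{"linear":[0.01,0.032,-0.0015],"delta_rot":[0,0,0]},{"linear":[0.0139,0.0447,-0.0015],"delta_rot":[0,0,0]}])

```text
t: 3.35
tool_pos: [498.3, -20.9, 22.8]
orientation: [[0.955, -0.297, 0.001], [-0.297, -0.955, -0.001], [0.001, 0.001, -1.0]]
wrist_force: [-1.4, -4.8, 6.3]
width: 63.6
grip_force: 4.0
```

Emit:
servo_tool(deltas=[{"linear":[0.006,0.0191,0],"delta_rot":[0,0,0]},{"linear":[0.012,0.0382,0],"delta_rot":[0,0,0]},{"linear":[0.018,0.0573,0],"delta_rot":[0,0,0]},{"linear":[0.024,0.0764,0],"delta_rot":[0,0,0]},{"linear":[0.0297,0.0955,0],"delta_rot":[0,0,0]}])

```text
t: 3.85
tool_pos: [520.5, 51.2, 22.7]
orientation: [[0.955, -0.297, 0.001], [-0.297, -0.955, -0.001], [0.001, 0.001, -1.0]]
wrist_force: [-1.4, -5.3, 6.3]
width: 63.4
grip_force: 4.0
```

Emit:
servo_tool(deltas=[{"linear":[0.002,0.0064,0],"delta_rot":[0,0,0]},{"linear":[0.004,0.0127,0],"delta_rot":[0,0,0]},{"linear":[0.004,0.0127,0],"delta_rot":[0,0,0]}])

```text
t: 4.15
tool_pos: [523.4, 61.3, 22.4]
orientation: [[0.955, -0.296, 0.001], [-0.296, -0.955, 0.0], [0.001, -0.001, -1.0]]
wrist_force: [0.5, -0.6, 3.8]
width: 63.9
grip_force: 4.0
```

```bash
python3 -c "
from h import *
s=sensors.sense();print(s['tool_pos'],s['wrist_force'],s['width'])
grab('scene','s2');im=cv2.imread('pics/s2.png')[150:280,220:370];cv2.imwrite('pics/c4.png',cv2.resize(im,None,fx=4.6,fy=4.6,interpolation=cv2.INTER_CUBIC))
"
```

```text
[523.39656804  61.2585567   22.4422986 ] [ 0.54805494 -0.59130368  3.78024982] 63.897587409864855
```

View pics/c4.png

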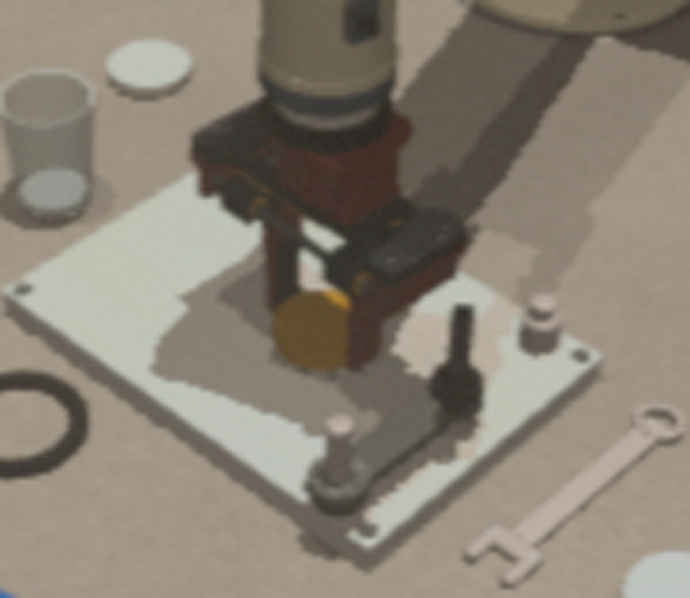

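```bash
cat > tilt.py <<'E'
from h import *
import sys
tag=sys.argv[1]
z=np.load(f'pics/{tag}.npz');p,d=z['p'],z['d'];W=cloud('scene',d)
h=cv2.cvtColor(p,cv2.COLOR_RGB2HSV);v,u=np.mgrid[0:420,0:560]
m=(h[...,1]>150)&(h[...,0]>12)&(h[...,0]<30)&(W[...,2]>10)&(W[...,2]<50)&(abs(W[...,0]-522)<50)&(abs(W[...,1]-60)<60)
if tag in('s0','scene0','s1'): m=(h[...,1]>150)&(h[...,0]>12)&(h[...,0]<30)&(abs(W[...,0]-488)<40)&(abs(W[...,1]+54)<40)&(W[...,2]<50)
P=W[m];print(len(P),P.min(0),P.max(0))
for k in range(4):
    A=np.c_[P-P.mean(0)];n=np.linalg.svd(A,full_matrices=0)[2][2];n*=np.sign(n[2]);r=A@n
    print(len(P),P.mean(0).round(1),'n',n.round(3),'rms',r.std().round(2));P=P[abs(r)<max(2*r.std(),1)]
print('z by x-bin',[(a,W[m&(abs(W[...,0]-a)<5)][:,2].mean().round(1)) for a in range(490,560,10) if (m&(abs(W[...,0]-a)<5)).sum()])
E
python3 tilt.py s1; python3 tilt.py s2
```

```text
13 [461.25593358 -60.98077854  30.80793658] [469.88182343 -42.46592147  34.60221553]
13 [466.  -51.4  33.2] n [-0.158  0.075  0.985] rms 0.93
12 [465.8 -52.1  33.4] n [-0.188  0.02   0.982] rms 0.69
12 [465.8 -52.1  33.4] n [-0.188  0.02   0.982] rms 0.69
12 [465.8 -52.1  33.4] n [-0.188  0.02   0.982] rms 0.69
z by x-bin []
8 [495.97394333  53.78544258  30.1103024 ] [505.44632802  66.62371816  34.88506293]
8 [499.5  59.6  32.5] n [-0.234 -0.105  0.967] rms 1.21
8 [499.5  59.6  32.5] n [-0.234 -0.105  0.967] rms 1.21
8 [499.5  59.6  32.5] n [-0.234 -0.105  0.967] rms 1.21
8 [499.5  59.6  32.5] n [-0.234 -0.105  0.967] rms 1.21
z by x-bin [(500, np.float64(32.2)), (510, np.float64(34.9))]
```

Mask too strict in shadow; loosen it.

```bash
sed -i 's/h\[...,1\]>150/h[...,1]>110/g; s/h\[...,0\]>12/h[...,0]>8/g; s/>10)&(W\[...,2\]<50/>12)\&(W[...,2]<45/' tilt.py; python3 tilt.py s1; python3 tilt.py s2
```

```text
213 [456.73788533 -81.89081461  22.81266172] [521.26309214 -23.2710892   36.48664181]
213 [494.1 -52.3  31.8] n [0.037 0.015 0.999] rms 2.29
201 [492.9 -52.9  32.2] n [0.014 0.003 1.   ] rms 1.73
192 [492.8 -53.3  32.2] n [ 0.01  -0.003  1.   ] rms 1.54
185 [492.5 -53.4  32.3] n [ 0.006 -0.003  1.   ] rms 1.43
z by x-bin [(490, np.float64(31.8)), (500, np.float64(32.2)), (510, np.float64(31.5)), (520, np.float64(30.0))]
217 [493.52829941  32.75869109  20.64267337] [557.68214286  92.74538443  43.81712468]
217 [531.3  60.2  31.6] n [0.027 0.007 1.   ] rms 2.67
206 [530.3  59.3  31.9] n [0.009 0.009 1.   ] rms 1.92
195 [529.4  59.   31.9] n [ 0.005 -0.001  1.   ] rms 1.62
186 [528.9  58.9  32. ] n [ 0.006 -0.008  1.   ] rms 1.46
z by x-bin [(490, np.float64(31.0)), (500, np.float64(32.0)), (510, np.float64(32.1)), (520, np.float64(32.0)), (530, np.float64(32.1)), (540, np.float64(31.4)), (550, np.float64(31.1))]
```

Emit:
servo_tool(deltas=[{"linear":[0.001,0.0032,-0.0007],"delta_rot":[0,0,0]},{"linear":[0.002,0.0064,-0.0007],"delta_rot":[0,0,0]},{"linear":[0.0025,0.008,-0.0007],"delta_rot":[0,0,0]},{"linear":[0.0025,0.008,-0.0007],"delta_rot":[0,0,0]}])

```text
t: 4.6
tool_pos: [524.8, 66.0, 21.5]
orientation: [[0.955, -0.297, -0.0], [-0.297, -0.955, -0.001], [0.0, 0.001, -1.0]]
wrist_force: [0.2, -3.1, 4.5]
width: 63.8
grip_force: 4.0
```

Emit:
servo_tool(deltas=[{"linear":[0.0004,0.0013,0],"delta_rot":[0,0,0]},{"linear":[0.0008,0.0026,0],"delta_rot":[0,0,0]},{"linear":[0.0008,0.0026,0],"delta_rot":[0,0,0]}])

```text
t: 4.9
tool_pos: [525.0, 69.0, 20.6]
orientation: [[0.955, -0.297, -0.001], [-0.297, -0.955, 0.002], [-0.001, -0.001, -1.0]]
wrist_force: [0.5, -0.3, -2.2]
width: 64.1
grip_force: 4.0
```

Emit:
servo_tool(deltas=[{"linear":[0,0,0],"delta_rot":[0,0,0]},{"linear":[0,0,0],"delta_rot":[0,0,0]},{"linear":[0,0,0.001],"delta_rot":[0,0,0]},{"linear":[0,0,0.001],"delta_rot":[0,0,0]}], claw=-0.6)

```text
t: 5.3
tool_pos: [525.5, 68.2, 22.3]
orientation: [[0.955, -0.297, 0.0], [-0.297, -0.955, 0.0], [0.0, -0.0, -1.0]]
wrist_force: [0.2, -0.2, -0.1]
width: 70.0
grip_force: 0.0
```

```bash
python3 -c "
from h import *
s=sensors.sense();print(s['tool_pos'],s['wrist_force'],s['width'])
grab('scene','s3')"; python3 tilt.py s3
```

```text
[525.45033712  68.20727166  22.31482121] [ 0.17712178 -0.22327236 -0.10486711] 70.00196525930698
231 [493.91714764  42.39686268  13.97416122] [558.0442882  100.32657402  42.71888336]
231 [532.5  69.5  27.3] n [0.021 0.013 1.   ] rms 2.78
222 [531.9  68.5  27.3] n [0.016 0.018 1.   ] rms 1.92
211 [531.4  68.4  27.5] n [0.007 0.018 1.   ] rms 1.63
197 [530.5  68.1  27.5] n [0.    0.019 1.   ] rms 1.39
z by x-bin [(490, np.float64(23.2)), (500, np.float64(27.3)), (510, np.float64(27.4)), (520, np.float64(28.1)), (530, np.float64(27.5)), (540, np.float64(27.2)), (550, np.float64(27.1))]
```

The disc's upper face is level at z≈27.4 mm, so it is seated. Next: the strap post, with the pivot at about (547.7,166.1).

Emit:
servo_tool(deltas=[{"linear":[0,0,0.05],"delta_rot":[0,0,0]},{"linear":[0,0,0.13],"delta_rot":[0,0,0]},{"linear":[0.05,0.03,0.13],"delta_rot":[0,0,0]},{"linear":[0.105,0.065,0.13],"delta_rot":[0,0,0]},{"linear":[0.159,0.0973,0.13],"delta_rot":[0,0,0]}], claw=-1)

```text
t: 5.85
tool_pos: [646.6, 142.1, 121.6]
orientation: [[0.955, -0.298, 0.003], [-0.298, -0.955, 0.001], [0.003, -0.002, -1.0]]
wrist_force: [0.6, 0.3, 0.1]
width: 87.9
grip_force: 0.0
```

Emit:
servo_tool(deltas=[{"linear":[0,0,0],"delta_rot":[0,0,0]},{"linear":[0,0,0],"delta_rot":[0,0,0]}])

```text
t: 6.05
tool_pos: [644.5, 141.4, 117.5]
orientation: [[0.955, -0.296, -0.004], [-0.296, -0.955, -0.001], [-0.003, 0.002, -1.0]]
wrist_force: [-0.7, -1.0, 0.7]
width: 87.9
grip_force: 0.0
```

```bash
python3 -c "
from h import *
s=sensors.sense();print(s['tool_pos'],s['wrist_force'],s['width'],s['joints'])
grab('scene','s4');im=cv2.imread('pics/s4.png')[120:270,220:370];cv2.imwrite('pics/c5.png',cv2.resize(im,None,fx=4,fy=4,interpolation=cv2.INTER_CUBIC))"
```

```text
[644.46204579 141.39538201 117.45605731] [-0.71320571 -0.9893012   0.67962156] 87.8954577500025 [ 1.64466164e-01  2.59642194e-01  1.22859607e+00 -7.94019793e-05
  1.65716798e+00  2.03612571e+00]
```

View pics/c5.png

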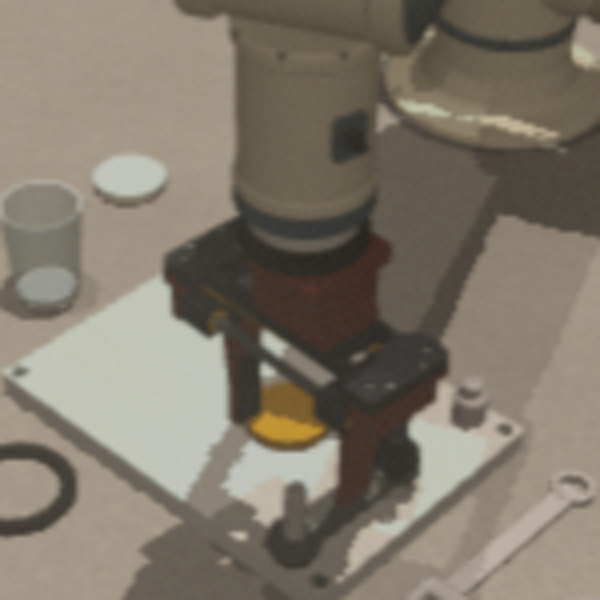

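The view shows the disc seated at c5 (288,415) and the gripper above the post (c5 295,510).

Emit:
servo_tool(deltas=[{"linear":[0,0,-0.04],"delta_rot":[0,0,0]},{"linear":[0,0,-0.07],"delta_rot":[0,0,0]},{"linear":[0,0,-0.083],"delta_rot":[0,0,0]},{"linear":[0,0,-0.083],"delta_rot":[0,0,0]}])

```text
t: 6.5
tool_pos: [643.3, 140.3, 57.0]
orientation: [[0.955, -0.298, -0.002], [-0.298, -0.955, -0.0], [-0.001, 0.001, -1.0]]
wrist_force: [0.0, -0.7, 0.3]
width: 88.1
grip_force: 0.0
```

Emit:
servo_tool(deltas=[{"linear":[0,0,0],"delta_rot":[0,0,0]},{"linear":[0,0,0],"delta_rot":[0,0,0]},{"linear":[0,0,0],"delta_rot":[0,0,0]},{"linear":[0,0,0],"delta_rot":[0,0,0]},{"linear":[0,0,0],"delta_rot":[0,0,0]}], claw=1, grip_force=10)

```text
t: 7.0
tool_pos: [644.9, 141.1, 57.9]
orientation: [[0.955, -0.297, 0.001], [-0.297, -0.955, 0.0], [0.0, -0.0, -1.0]]
wrist_force: [0.1, 0.5, -0.5]
width: 51.6
grip_force: 0.0
```

Emit:
servo_tool(deltas=[{"linear":[0,0,0],"delta_rot":[0,0,0]},{"linear":[0,0,0],"delta_rot":[0,0,0]},{"linear":[0,0,0],"delta_rot":[0,0,0]},{"linear":[0,0,0],"delta_rot":[0,0,0]}])

```text
t: 7.4
tool_pos: [644.6, 141.1, 57.4]
orientation: [[0.955, -0.297, -0.0], [-0.297, -0.955, -0.0], [-0.0, 0.0, -1.0]]
wrist_force: [0.1, 0.2, -0.4]
width: 19.2
grip_force: 0.0
```

Emit:
servo_tool(deltas=[{"linear":[0,0,0],"delta_rot":[0,0,0]},{"linear":[0,0,0],"delta_rot":[0,0,0]}])

```text
t: 7.6
tool_pos: [644.7, 141.2, 57.5]
orientation: [[0.955, -0.297, 0.0], [-0.297, -0.955, 0.0], [0.0, -0.0, -1.0]]
wrist_force: [-0.1, 0.9, -0.7]
width: 15.7
grip_force: 10.0
```

Emit:
servo_tool(deltas=[{"linear":[-0.0068,-0.0199,0],"delta_rot":[0,0,0]},{"linear":[-0.0167,-0.0383,0],"delta_rot":[0,0,0]},{"linear":[-0.0292,-0.0551,0],"delta_rot":[0,0,0]},{"linear":[-0.0443,-0.0696,0],"delta_rot":[0,0,0]},{"linear":[-0.0615,-0.0816,0],"delta_rot":[0,0,0]}])

```text
t: 8.1
tool_pos: [598.2, 79.0, 57.5]
orientation: [[0.955, -0.298, 0.001], [-0.298, -0.955, 0.001], [0.0, -0.001, -1.0]]
wrist_force: [1.5, 2.3, -0.3]
width: 16.0
grip_force: 10.0
```

Emit:
servo_tool(deltas=[{"linear":[-0.0188,-0.0092,0],"delta_rot":[0,0,0]},{"linear":[-0.0388,-0.0153,0],"delta_rot":[0,0,0]},{"linear":[-0.0596,-0.0183,0],"delta_rot":[0,0,0]},{"linear":[-0.0805,-0.0179,0],"delta_rot":[0,0,0]},{"linear":[-0.0976,-0.0151,0],"delta_rot":[0,0,0]}])

```text
t: 8.6
tool_pos: [526.1, 69.8, 57.7]
orientation: [[0.955, -0.297, 0.005], [-0.297, -0.955, 0.004], [0.003, -0.005, -1.0]]
wrist_force: [16.9, 8.9, -5.6]
width: 16.2
grip_force: 10.0
```

Emit:
servo_tool(deltas=[{"linear":[-0.0026,0.0006,0],"delta_rot":[0,0,0]},{"linear":[-0.0052,0.0012,0],"delta_rot":[0,0,0]},{"linear":[-0.0052,0.0012,0],"delta_rot":[0,0,0]}])

```text
t: 8.9
tool_pos: [524.4, 70.6, 58.3]
orientation: [[0.955, -0.297, 0.009], [-0.297, -0.955, 0.003], [0.008, -0.006, -1.0]]
wrist_force: [13.7, 6.5, -6.4]
width: 15.8
grip_force: 10.0
```

Emit:
servo_tool(deltas=[{"linear":[0.004,0,0],"delta_rot":[0,0,0]},{"linear":[0.004,0,0],"delta_rot":[0,0,0]},{"linear":[0.004,0,0],"delta_rot":[0,0,0]},{"linear":[0.004,0,0.04],"delta_rot":[0,0,0]},{"linear":[0.004,0,0.1],"delta_rot":[0,0,0]}], claw=-0.2)

```text
t: 9.4
tool_pos: [522.1, 68.9, 129.7]
orientation: [[0.955, -0.297, -0.008], [-0.298, -0.955, -0.001], [-0.007, 0.003, -1.0]]
wrist_force: [0.4, 0.8, -0.4]
width: 51.5
grip_force: 0.0
```

Emit:
servo_tool(deltas=[{"linear":[0,0,0.02],"delta_rot":[0,0,0.1]},{"linear":[0,0,0.02],"delta_rot":[0,0,0.2]},{"linear":[0,0,0.02],"delta_rot":[0,0,0.3]},{"linear":[0,0,0.02],"delta_rot":[0,0,0.4]},{"linear":[0,0,0.02],"delta_rot":[0,0,0.5]}], claw=-1)

```text
t: 9.9
tool_pos: [524.1, 69.1, 147.4]
orientation: [[0.899, 0.439, -0.001], [0.439, -0.899, -0.0], [-0.001, -0.0, -1.0]]
wrist_force: [0.4, 0.8, -0.8]
width: 87.1
grip_force: 0.0
```

```bash
python3 -c "
from h import *
s=sensors.sense();print(s['tool_pos'],s['wrist_force'],s['width'],s['joints'])
grab('scene','s5');im=cv2.imread('pics/s5.png')[170:270,250:360];cv2.imwrite('pics/c6.png',cv2.resize(im,None,fx=6,fy=6,interpolation=cv2.INTER_CUBIC))"
```

```text
[524.06969391  69.07366938 147.38850991] [ 0.40848403  0.81385689 -0.77518657] 87.05110820487512 [ 6.68747268e-02 -1.02745044e-01  1.55664851e+00 -2.92941621e-04
  1.68843416e+00  1.18348143e+00]
```

View pics/c6.png

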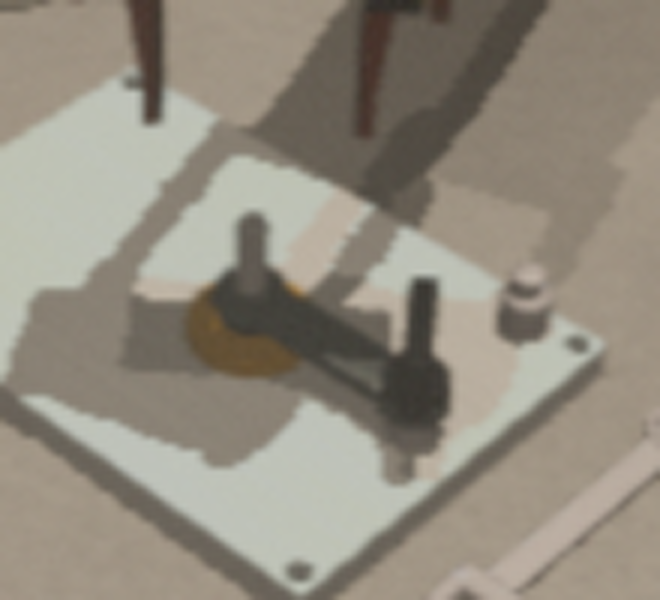

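```bash
python3 - <<'E'
from h import *
s=lambda u,v,z:ray('scene',250+(u+.5)/6-.5,170+(v+.5)/6-.5,z)
print('post',s(253,219,90),s(253,222,90))
print('wingtop',s(424,282,91),s(424,300,91))
# wing from top0 depth cloud & dark mask
z=np.load('pics/top0.npz');p,d=z['p'],z['d'];v,u=np.mgrid[0:420,0:560]
m=(p.mean(2)<70)&(u>222)&(u<246)&(v>190)&(v<220)
W=cloud('top',d);print(m.sum())
pts=np.array([ray('top',a,b,91) for a,b in zip(u[m],v[m])]);c=pts.mean(0)
n=np.linalg.svd(pts-c)[2][0];print('wing c',c,np.degrees(np.arctan2(n[1],n[0])),np.ptp((pts-c)@n))
E
```

```text
post [526.9  70.2] [528.8  71.3]
wingtop [526.7 158.7] [537.5 164.1]
77
wing c [544.14805195 162.38181818] -156.65123418907976 59.752963415290075
```

Strap at its stop: the post is over the pocket. Now over the knob.

Emit:
servo_tool(deltas=[{"linear":[0.016,0.065,0],"delta_rot":[0,0,0]},{"linear":[0.0315,0.1293,0],"delta_rot":[0,0,0]},{"linear":[0.0315,0.1293,-0.04],"delta_rot":[0,0,0]},{"linear":[0.0315,0.1293,-0.09],"delta_rot":[0,0,0]},{"linear":[0.0315,0.1293,-0.112],"delta_rot":[0,0,0]}])

```text
t: 10.45
tool_pos: [546.0, 166.1, 59.4]
orientation: [[0.902, 0.432, -0.006], [0.432, -0.902, -0.002], [-0.006, -0.001, -1.0]]
wrist_force: [-0.4, 0.3, -0.5]
width: 87.4
grip_force: 0.0
```

Emit:
servo_tool(deltas=[{"linear":[0,0,0],"delta_rot":[0,0,0]},{"linear":[0,0,0],"delta_rot":[0,0,0]}])

```text
t: 10.65
tool_pos: [548.4, 166.1, 64.6]
orientation: [[0.902, 0.432, 0.001], [0.432, -0.902, 0.0], [0.001, 0.0, -1.0]]
wrist_force: [0.8, 0.7, 0.4]
width: 88.1
grip_force: 0.0
```

Emit:
servo_tool(deltas=[{"linear":[-0.0007,0,-0.003],"delta_rot":[0,0,0]},{"linear":[-0.0007,0,-0.003],"delta_rot":[0,0,0]},{"linear":[-0.0007,0,-0.003],"delta_rot":[0,0,0]},{"linear":[-0.0007,0,-0.003],"delta_rot":[0,0,0]},{"linear":[-0.0007,0,-0.003],"delta_rot":[0,0,0]}], claw=1, grip_force=30)

```text
t: 11.15
tool_pos: [547.7, 166.4, 61.6]
orientation: [[0.901, 0.433, 0.001], [0.433, -0.901, 0.0], [0.001, 0.0, -1.0]]
wrist_force: [-0.1, -0.5, -0.5]
width: 51.1
grip_force: 0.0
```

Emit:
servo_tool(deltas=[{"linear":[0,0,0],"delta_rot":[0,0,0]},{"linear":[0,0,0],"delta_rot":[0,0,0]},{"linear":[0,0,0],"delta_rot":[0,0,0]},{"linear":[0,0,0],"delta_rot":[0,0,0]},{"linear":[0,0,0],"delta_rot":[0,0,0]}])

```text
t: 11.65
tool_pos: [547.6, 166.4, 61.3]
orientation: [[0.901, 0.433, 0.0], [0.433, -0.901, -0.0], [-0.0, 0.0, -1.0]]
wrist_force: [-1.6, 0.4, -0.8]
width: 13.9
grip_force: 29.6
```

Emit:
servo_tool(deltas=[{"linear":[0,0,0],"delta_rot":[0,0,0]},{"linear":[0,0,0],"delta_rot":[0,0,0]}])

```text
t: 11.85
tool_pos: [547.6, 166.4, 61.3]
orientation: [[0.901, 0.433, 0.0], [0.433, -0.901, 0.0], [0.0, 0.0, -1.0]]
wrist_force: [1.0, -0.4, 0.9]
width: 13.9
grip_force: 29.8
```

Emit:
servo_tool(deltas=[{"linear":[0,0,-0.0007],"delta_rot":[0,0,-0.08]},{"linear":[0,0,-0.0013],"delta_rot":[0,0,-0.16]},{"linear":[0,0,-0.002],"delta_rot":[0,0,-0.24]},{"linear":[0,0,-0.0026],"delta_rot":[0,0,-0.32]},{"linear":[0,0,-0.0032],"delta_rot":[0,0,-0.4]}])

```text
t: 12.35
tool_pos: [547.5, 167.7, 59.0]
orientation: [[0.988, -0.155, 0.0], [-0.155, -0.988, 0.002], [-0.0, -0.002, -1.0]]
wrist_force: [0.3, 5.5, -0.0]
width: 13.8
grip_force: 30.0
```

Emit:
servo_tool(deltas=[{"linear":[0,0,-0.0007],"delta_rot":[0,0,-0.08]},{"linear":[0,0,-0.0013],"delta_rot":[0,0,-0.16]},{"linear":[0,0,-0.002],"delta_rot":[0,0,-0.24]},{"linear":[0,0,-0.0026],"delta_rot":[0,0,-0.32]},{"linear":[0,0,-0.003],"delta_rot":[0,0,-0.37]}])

```text
t: 12.85
tool_pos: [548.0, 168.8, 56.9]
orientation: [[0.759, -0.651, 0.002], [-0.651, -0.759, 0.004], [-0.001, -0.004, -1.0]]
wrist_force: [3.0, 8.5, -1.8]
width: 13.8
grip_force: 30.0
```

```bash
python3 -c "
from h import *
s=sensors.sense();print(s['tool_pos'],s['wrist_force'],s['moment'],s['width'],s['joints'],np.arctan2(*s['orientation'][[1,0],0]))"
```

```text
[548.01713725 168.81328757  56.86058143] [ 3.0168436   8.52771385 -1.80330505] [ 1.34639084 -0.47593142  0.12934829] 13.750971427734257 [0.23717233 0.04855846 1.56946778 0.00380665 1.52084305 2.51719972] -0.7094126454511276
```

Joint 6 is close to its range (2.52 of 2.65), so I regrip half a turn round.

Emit:
servo_tool(deltas=[{"linear":[0,0,0],"delta_rot":[0,0,0]},{"linear":[0,0,0],"delta_rot":[0,0,0]},{"linear":[0,0,0],"delta_rot":[0,0,0]},{"linear":[0,0,0],"delta_rot":[0,0,0]},{"linear":[0,0,0],"delta_rot":[0,0,0]}], claw=-1)

```text
t: 13.35
tool_pos: [547.5, 166.2, 56.6]
orientation: [[0.76, -0.649, -0.0], [-0.649, -0.76, -0.0], [0.0, 0.0, -1.0]]
wrist_force: [-0.1, -0.5, -0.7]
width: 50.0
grip_force: 0.0
```

Emit:
servo_tool(deltas=[{"linear":[0,0,0],"delta_rot":[0,0,0]},{"linear":[0,0,0],"delta_rot":[0,0,0]},{"linear":[0,0,0],"delta_rot":[0,0,0]},{"linear":[0,0,0],"delta_rot":[0,0,0]},{"linear":[0,0,0],"delta_rot":[0,0,0]}])

```text
t: 13.85
tool_pos: [547.5, 166.4, 56.6]
orientation: [[0.761, -0.649, -0.0], [-0.649, -0.761, -0.0], [-0.0, 0.0, -1.0]]
wrist_force: [0.8, 0.7, 0.5]
width: 87.2
grip_force: 0.0
```

Emit:
servo_tool(deltas=[{"linear":[0,0,0],"delta_rot":[0,0,0.0995]},{"linear":[0,0,0],"delta_rot":[0,0,0.199]},{"linear":[0,0,0],"delta_rot":[0,0,0.2985]},{"linear":[0,0,0],"delta_rot":[0,0,0.398]},{"linear":[0,0,0],"delta_rot":[0,0,0.4975]}])

```text
t: 14.35
tool_pos: [547.6, 166.4, 56.6]
orientation: [[0.999, 0.046, 0.0], [0.046, -0.999, -0.0], [0.0, 0.0, -1.0]]
wrist_force: [-0.2, -0.0, -0.2]
width: 87.8
grip_force: 0.0
```

Emit:
servo_tool(deltas=[{"linear":[0,0,0],"delta_rot":[0,0,0.0995]},{"linear":[0,0,0],"delta_rot":[0,0,0.199]},{"linear":[0,0,0],"delta_rot":[0,0,0.2985]},{"linear":[0,0,0],"delta_rot":[0,0,0.398]},{"linear":[0,0,0],"delta_rot":[0,0,0.4975]}])

```text
t: 14.85
tool_pos: [547.6, 166.4, 56.6]
orientation: [[0.702, 0.712, 0.0], [0.712, -0.702, -0.0], [0.0, 0.0, -1.0]]
wrist_force: [0.1, -0.2, 0.2]
width: 87.9
grip_force: 0.0
```

Emit:
servo_tool(deltas=[{"linear":[0,0,0],"delta_rot":[0,0,0.0995]},{"linear":[0,0,0],"delta_rot":[0,0,0.199]},{"linear":[0,0,0],"delta_rot":[0,0,0.2985]},{"linear":[0,0,0],"delta_rot":[0,0,0.398]},{"linear":[0,0,0],"delta_rot":[0,0,0.4975]}])

```text
t: 15.35
tool_pos: [547.6, 166.4, 56.6]
orientation: [[0.033, 0.999, 0.0], [0.999, -0.033, 0.0], [0.0, 0.0, -1.0]]
wrist_force: [-0.5, -0.1, -0.6]
width: 87.6
grip_force: 0.0
```

Emit:
servo_tool(deltas=[{"linear":[0,0,0],"delta_rot":[0,0,0.0995]},{"linear":[0,0,0],"delta_rot":[0,0,0.199]},{"linear":[0,0,0],"delta_rot":[0,0,0.2985]},{"linear":[0,0,0],"delta_rot":[0,0,0.398]},{"linear":[0,0,0],"delta_rot":[0,0,0.4975]}])

```text
t: 15.85
tool_pos: [547.5, 166.4, 56.6]
orientation: [[-0.655, 0.756, -0.0], [0.756, 0.655, 0.0], [0.0, -0.0, -1.0]]
wrist_force: [0.5, 0.5, 0.1]
width: 87.7
grip_force: 0.0
```

Emit:
servo_tool(deltas=[{"linear":[0,0,0],"delta_rot":[0,0,0.0995]},{"linear":[0,0,0],"delta_rot":[0,0,0.104]}])

```text
t: 16.05
tool_pos: [547.6, 166.4, 56.6]
orientation: [[-0.761, 0.649, 0.0], [0.649, 0.761, -0.0], [-0.0, 0.0, -1.0]]
wrist_force: [0.3, -0.5, 0.4]
width: 87.8
grip_force: 0.0
```

```bash
python3 -c "
from h import *
s=sensors.sense();print(s['tool_pos'],s['wrist_force'],s['moment'],s['width'],s['joints'],np.arctan2(*s['orientation'][[1,0],0]))"
```

```text
[547.56589677 166.41973599  56.62245761] [ 0.30749873 -0.46611301  0.38096285] [-0.01231815 -0.14084134  0.00764277] 87.80345535134732 [ 2.35625569e-01  4.83841723e-02  1.57007124e+00 -2.48484609e-05
  1.52309029e+00 -6.29479137e-01] 2.4359022160978108
```

Emit:
servo_tool(deltas=[{"linear":[0,0,0],"delta_rot":[0,0,0]},{"linear":[0,0,0],"delta_rot":[0,0,0]},{"linear":[0,0,0],"delta_rot":[0,0,0]},{"linear":[0,0,0],"delta_rot":[0,0,0]},{"linear":[0,0,0],"delta_rot":[0,0,0]}], claw=1, grip_force=40)

```text
t: 16.55
tool_pos: [547.6, 166.4, 56.6]
orientation: [[-0.76, 0.65, 0.0], [0.65, 0.76, -0.0], [-0.0, 0.0, -1.0]]
wrist_force: [-1.0, 0.4, 0.1]
width: 51.2
grip_force: 0.0
```

Emit:
servo_tool(deltas=[{"linear":[0,0,0],"delta_rot":[0,0,0]},{"linear":[0,0,0],"delta_rot":[0,0,0]},{"linear":[0,0,0],"delta_rot":[0,0,0]},{"linear":[0,0,0],"delta_rot":[0,0,0]},{"linear":[0,0,0],"delta_rot":[0,0,0]}])

```text
t: 17.05
tool_pos: [548.9, 168.1, 56.7]
orientation: [[-0.76, 0.649, 0.004], [0.649, 0.76, 0.004], [-0.0, 0.005, -1.0]]
wrist_force: [5.2, 4.8, -1.8]
width: 13.6
grip_force: 40.0
```

Emit:
servo_tool(deltas=[{"linear":[0,0,-0.0003],"delta_rot":[0,0,-0.04]},{"linear":[0,0,-0.0005],"delta_rot":[0,0,-0.07]},{"linear":[0,0,-0.0005],"delta_rot":[0,0,-0.1]},{"linear":[0,0,-0.0005],"delta_rot":[0,0,-0.1]}])

```text
t: 17.45
tool_pos: [549.0, 168.2, 56.2]
orientation: [[-0.654, 0.756, 0.004], [0.756, 0.654, 0.003], [0.0, 0.005, -1.0]]
wrist_force: [6.9, 6.5, -4.9]
width: 13.7
grip_force: 40.0
```

```bash
python3 -c "
from h import *
s=sensors.sense();print(s['tool_pos'],s['wrist_force'],s['moment'],s['width'],s['joints'],np.arctan2(*s['orientation'][[1,0],0])-np.pi)"
```

```text
[548.98219611 168.16329971  56.15980734] [ 6.93481763  6.4815205  -4.94448682] [ 1.01372963 -1.22750618 -0.05238386] 13.705200566781333 [ 0.23657695  0.04947116  1.56979251  0.00232431  1.51795125 -0.47660379] -0.8577331387983387
```

Emit:
servo_tool(deltas=[{"linear":[0.002,0.0024,-0.0003],"delta_rot":[0,0,-0.02]},{"linear":[0.002,0.0024,-0.0003],"delta_rot":[0,0,-0.04]},{"linear":[0.002,0.0024,-0.0003],"delta_rot":[0,0,-0.06]},{"linear":[0.002,0.0024,-0.0003],"delta_rot":[0,0,-0.06]}])

```text
t: 17.85
tool_pos: [549.2, 168.4, 55.8]
orientation: [[-0.584, 0.812, 0.0], [0.812, 0.584, 0.0], [0.0, 0.0, -1.0]]
wrist_force: [2.2, 1.6, -2.0]
width: 14.0
grip_force: 40.0
```

```bash
python3 -c "
from h import *
s=sensors.sense();print(s['tool_pos'],s['wrist_force'],s['moment'],s['width'],s['joints'],np.arctan2(*s['orientation'][[1,0],0])-np.pi)"
```

```text
[549.16320527 168.39373856  55.84960569] [ 2.15183981  1.61488595 -2.02934024] [ 0.09546169 -0.42134032  0.4755461 ] 13.972382779512657 [ 2.38166332e-01  5.40835469e-02  1.56557246e+00  2.32600835e-04
  1.52151699e+00 -3.85056899e-01] -0.9475844917380707
```

Emit:
servo_tool(deltas=[{"linear":[0,0,0],"delta_rot":[0,0,-0.03]},{"linear":[0,0,0],"delta_rot":[0,0,-0.06]},{"linear":[0,0,0],"delta_rot":[0,0,-0.06]}])

```text
t: 18.15
tool_pos: [549.1, 168.6, 55.9]
orientation: [[-0.51, 0.86, 0.0], [0.86, 0.51, 0.001], [0.0, 0.001, -1.0]]
wrist_force: [2.1, 3.0, -3.1]
width: 14.9
grip_force: 42.2
```

```bash
python3 -c "
from h import *
s=sensors.sense();print(s['tool_pos'],s['wrist_force'],s['moment'],s['width'],s['joints'],np.arctan2(*s['orientation'][[1,0],0])-np.pi)"
```

```text
[549.07473072 168.64088817  55.87218893] [ 2.14500037  2.96752446 -3.08584   ] [ 0.30192913 -0.47491704  1.12788505] 14.856949820970707 [ 2.38461114e-01  5.40280176e-02  1.56558924e+00  4.96350141e-04
  1.52156066e+00 -2.96525270e-01] -1.0358341727295048
```

The moment rose to 1.1 N m and the pads are slipping on the wing, so the knob is at its stop. Release and withdraw.

Emit:
servo_tool(deltas=[{"linear":[0,0,0],"delta_rot":[0,0,0]},{"linear":[0,0,0],"delta_rot":[0,0,0]},{"linear":[0,0,0],"delta_rot":[0,0,0]},{"linear":[0,0,0],"delta_rot":[0,0,0]},{"linear":[0,0,0],"delta_rot":[0,0,0]}], claw=-1)

```text
t: 18.65
tool_pos: [549.0, 168.1, 56.1]
orientation: [[-0.508, 0.861, -0.0], [0.861, 0.508, -0.0], [-0.0, -0.0, -1.0]]
wrist_force: [0.9, 0.4, 0.5]
width: 51.2
grip_force: 0.0
```

Emit:
servo_tool(deltas=[{"linear":[0,0,0],"delta_rot":[0,0,0]},{"linear":[0,0,0.03],"delta_rot":[0,0,0]},{"linear":[0,0,0.09],"delta_rot":[0,0,0]},{"linear":[0,0,0.15],"delta_rot":[0,0,0]},{"linear":[0,0,0.2],"delta_rot":[0,0,0]}])

```text
t: 19.15
tool_pos: [549.1, 168.2, 208.8]
orientation: [[-0.509, 0.861, 0.002], [0.861, 0.509, 0.0], [-0.001, 0.002, -1.0]]
wrist_force: [-0.1, -0.6, 0.3]
width: 87.2
grip_force: 0.0
```

Emit:
servo_tool(deltas=[{"linear":[-0.05,-0.03,0],"delta_rot":[0,0,0]},{"linear":[-0.1,-0.06,0],"delta_rot":[0,0,0]},{"linear":[-0.15,-0.1,0],"delta_rot":[0,0,0]},{"linear":[-0.18,-0.15,0],"delta_rot":[0,0,0]},{"linear":[-0.18,-0.18,0],"delta_rot":[0,0,0]}])

```text
t: 19.65
tool_pos: [412.1, 31.8, 207.0]
orientation: [[-0.508, 0.861, 0.002], [0.861, 0.508, -0.001], [-0.002, 0.001, -1.0]]
wrist_force: [1.2, -0.4, 0.7]
width: 87.6
grip_force: 0.0
```

```bash
python3 - <<'E'
from h import *
s=sensors.sense();print(s['t'],s['tool_pos'],s['wrist_force'])
p,d=grab('scene','s6');im=p[140:290,190:370,::-1];cv2.imwrite('pics/c7.png',cv2.resize(im,None,fx=4,fy=4,interpolation=cv2.INTER_CUBIC))
E
```

```text
19.65 [412.14901363  31.8182766  206.96659015] [ 1.18478602 -0.37368375  0.68231206]
```

View pics/c7.png

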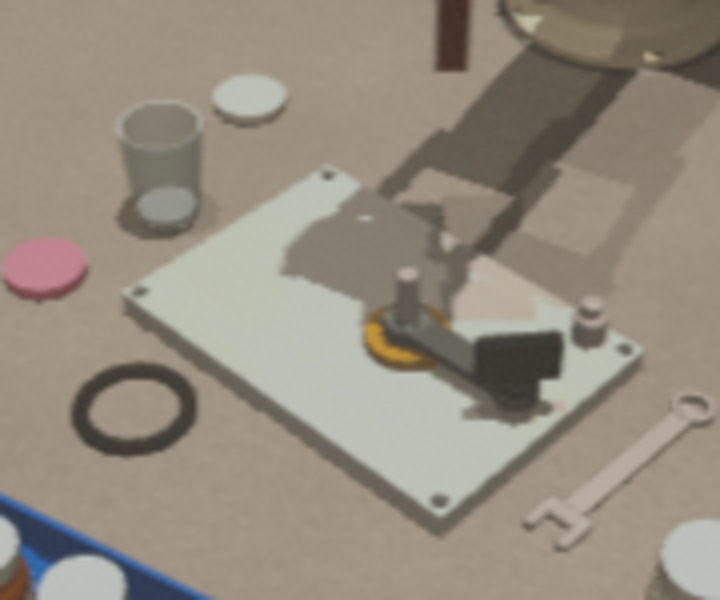

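The picture shows the strap over the seated disc (c7 405,335) and the wing turned (c7 518,355). The weight, gasket, beaker and wrench are where they were.

```bash
python3 -c "
from station import bot
print(bot.close_job())"
```

```text
the job is handed in; nothing more can be done
None
```

I handed the job in at about 20 s: the disc is seated in the pocket, the strap is round to its stop over it, and the knob is turned clockwise to its stop; the bystanders in the last view were undisturbed.

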